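# Close the back of a handheld meter

## Task

Fit the orange battery cover, which stands on edge in the blue-walled holder, onto the back of the handheld meter lying face down in its black cradle: hook the cover's lip under the orange ledge at the meter's near end with the other end still raised, then swing that end down and press it home past the white roller catch until it lies flush. Leave the side cutters, the yellow screwdriver and the solder reel where they are.

Things in the scene. Friction and masses are not known exactly. Their poses are not given: they have to be found in the camera images.
- meter: Handheld meter face down in a black cradle, fixed. Origin: centre of the cradle's underside, on the bench; z up; x along the meter from the ledge (-x, nearer the robot) to the catch (+x). Cradle 172 x 72 mm, 16 mm high at the corners; case 160 x 54 mm. Its deck, where the cover lies, is at z 34 mm and has an open bay (x -40 to 40, y -23 to 23) with a battery 4 mm below the deck.
- meter_slot (a point): Middle of the mouth of the slot under the ledge, at x -56, y 0, z 37 mm in the meter's frame. Slot: open to +x, z 34 (deck) to 40, y -22 to 22, end wall at x -63.5 mm. The ledge block spans x -80 to -56, top at z 43 mm. The cover cannot go in flat: the lip enters with the cover's other end raised by about 11 to 15 degrees, then it swings down.
- meter_stop (a point): Middle of the upper edge of the stop block at the meter's catch end, at x 54.5, y 0, z 42 mm in the meter's frame; the block reaches to x 80 and carries the catch, whose metal parts reach up to z 54 mm. The cover's free end comes down in front of it (at smaller x), with about 3.5 mm of play when home.
- catch (a joint): Sprung catch: pushed back along the meter's +x, 0 (rest) to 0.005 m; 2.5 N at rest plus 0.5 N per mm. Its slippery white roller (10 mm thick, 34 long, along y) has its axis at x 54.3, z 48.5 mm in the meter's frame at rest. The free end of a hooked cover let down rests on it, about 9 degrees open; pressing the cover's top near that end with about 10 N snaps the edge under the roller.
- cover: Orange cover, loose, about 60 g, black panel and ridges on the outer face. Origin: centre of the flat inner face of its body; z out of the outer face; x from lip to free end. Body x -52 to 52, y -28 to 28, 12 mm thick (9 mm where x < -40). It starts standing on its +y edge in the holder's slot, top 62 mm above the bench, outer face away from the robot, lip to the left.
- cover_lip (a point): Middle of the tip of the cover's lip, at x -62.5, y 0, z 1.5 mm in the cover's frame. The lip is a tongue level with the inner face: x -62.5 to -52, y -20 to 20, z 0 to 3 mm. With the cover home, this point is at about x -63.5, y 0, z 35.5 mm in the meter's frame.
- cover_edge (a point): Middle of the upper outer edge of the cover's free end, at x 52, y 0, z 12 mm in the cover's frame. With the cover home (its axes along the meter's), this point is at about x 51, y 0, z 46 mm in the meter's frame.
- rack: Holder for the cover, fixed: aluminium plate 52 x 84 x 6 mm with one open-ended slot 14 mm wide along its y, between blue walls 26 mm high above the bench (walls at x -11 to -7 and 7 to 11, y -40 to 40 mm). Origin: centre of the underside; x away from the robot, z up. The bench on its near side is bare: room to lay the cover down there.
- side_cutters: Side cutters with red handles, 44 x 126 x 11 mm, lying on the bench: leave them. Origin: centre of the underside.
- driver_yellow: Yellow precision screwdriver, 149 mm long, 13 mm thick, lying on the cutting mat: leave it. Origin: centre of the underside.
- solder_reel: Yellow solder reel, 54 mm diameter, 33 mm high, standing on the bench: leave it. Origin: centre of the underside.

How it is judged:
By the outcome, as a careful person would: the job done as asked, in the order asked, and still so for the second after the job is handed in, with the robot touching nothing.
It also fails if it takes over 64 s, if anything falls off the work surface, if the arm or the gripper's body presses on something with over 40 N, if the wrist force passes 120 N, or if a joint passes its speed limit or range.

## Robot

A 6-joint arm with a two-finger parallel gripper is mounted at the origin on a cart in front of the work surface, level with it; the furniture and walls round the work are solid. World frame = base frame: x ahead of the robot, y to its left, z up, the work surface at z = 0. Lengths are in mm, angles in rad, forces in N, time in s.
With the tool pointing down it reaches from about 350 to 725 mm from the base axis. Payload 6 kg.
Tool frame: the origin (TCP) lies on the centre line of the jaws, within the pads' length; the fingertips stand 14 mm ahead of it and the grasp point (between the pads) lies 5 mm behind it (tcp_to_tips is the distance from the TCP to the fingertips, in mm); z points along the fingers, y is the line along which they close (so a half turn about z gives the same grasp; the last joint's range is limited). The gripper opens to 85 mm and grips with 20 to 120 N. Pads are 22 mm wide; open, the fingers measure 114 mm over their backs; the gripper's body (76 mm by 85 mm) begins 54 mm behind the grasp point. The pads swing forward as they close: fully open they stand 13 mm farther back than shut.
Start: joints at [1.44, 0.04, 0.085, 0, -1.615, -0.334], TCP at [268.918, 536.338, 245.261] pointing down, gripper open.
Joint ranges: [-2.56, 2.56], [-1.29, 2.01], [-1.08, 1.49], [-3.29, 1.98], [-2.81, -0.18], [-2.99, 2.99]. Speed limits (rad/s): [2.57, 2.57, 3.01, 3.14, 3.14, 3.14].

## Interface

Orientations are given as a 3x3 rotation matrix whose columns are the frame's x, y, z axes.
In Python, from workcell import get_state, capture, camera_params, job_done, look_for, masks_of, spot_point, tcp_to_tips gives the robot as it stands.
- The arm moves only by the shell command python3 -m crank 'ROWS' [FORCE]. ROWS is a JSON object of lists of equal length, an entry for each row: "angular": the turn, a rotation vector about the world's x, y, z in rad, a list of three; "delta_pos": the shift along the world's x, y, z in cm, a list of three; "grip": the finger opening in cm, from 0 to 8.54. In form: {"angular": [[wx, wy, wz], ...], "delta_pos": [[tx, ty, tz], ...], "grip": [grip, ...]}. A call has 1 to 5 rows; each row shifts and turns the commanded pose from where the row before left it; what a row does not reach is not made up. A row lasts 1/12 s, in which the tool goes at most 41.7 mm and 7.16 degrees, less where a joint would pass 70% of its speed; a pose out of reach is approached as far as the arm can. A call with a gripper value outside its range is refused whole. The fingers move at their own pace and stop on an object; FORCE is the grip in N (left out, the last holds). Time passes only in rows, so rows that do not move let the fingers close. It gives the time, the measured TCP pose, the force, the opening and the grip force at its end, in the units of the state.
- get_state(): the state, without advancing time (a new reading comes with each control period).
- capture(name): name is "side" or "top" or "wrist"; returns the picture (480x640x3 uint8, red, green, blue); there is no depth.
- camera_params(name): a dict with "fov_y" (degrees; the focal length in pixels is half the picture's height over the tangent of half this angle, whatever the lens; pixels are square), "cx", "cy" (the principal point, pixels), "world_from_camera" (4x4, takes a point from camera to world coordinates). Camera axes: x right, y down, z forward; pixel columns grow to the right and rows downward; lengths in mm; the calibration is good to about 2 mm. A picture is of the moment at which its call begins: read the wrist's pose just before it. camera_params takes no time and is no camera call; for the wrist camera it gives the pose at the moment of the call.
- job_done(): hands the job in; it is judged then, once.
Trained networks look in the newest picture that a camera, given by its name, has taken for a name from the list of things; names that differ only in an ending like _2 or _b are one class to them, and where a whole thing is asked for, a point or a joint stands for the part that bears it (a point fixed in the world has none). Each returns a list of dicts, best first, with "conf" (0 to 1); they miss things now and then, are a little off and sometimes report something else, mostly with a low value. They report only what shows in the picture. A call takes as long as a camera call.
- look_for(camera, name): "at" ([column, row] as shares, 0 to 1, of the picture: columns of its width, rows of its height, amid what is visible of it).
- masks_of(camera, name): "mask" (480x640 bool, what is visible of it) and "at" ([column, row] as shares, 0 to 1, of the picture: columns of its width, rows of its height, amid what is visible of it).
- spot_point(camera, name): "at" ([column, row] as shares, 0 to 1, of the picture: columns of its width, rows of its height: a listed point, or the origin of a listed thing).
The state is a dict: "time_s": time; "qpos": joint angles; "joint_vel": joint speeds; "tau": joint torques, N m; "eef_pos": TCP position; "eef_rot": TCP orientation; "ft_force": force on the tool from outside, world axes, zero at the start; "ft_torque": the same for the moment, N m; "width": finger opening in mm; "grip_force": force on a finger pad.
Only numpy, scipy, OpenCV 4.12 (cv2) and the standard library are available. Lean on these libraries where they do the work, as an engineer would, in place of code of your own. Each camera call takes 0.05 s, during which the arm holds its last target. There are 200 camera calls.

## Working session

There is one attempt and no reset: what is moved stays moved. The work goes in short steps, Python scripts to look and compute and a shell command to move; the robot and the scene stay as the last step left them, time stands still between calls to the robot, and variables do not carry over. Pictures are saved under pics/ and viewed, at most 10 in all, crops included, and the job is handed in when it is done.

```bash
mkdir -p pics; ls; cat > h.py <<'E'
from workcell import *
import numpy as np, cv2
def ray(cam,at):
    p=camera_params(cam); f=240/np.tan(np.radians(p["fov_y"])/2)
    T=np.array(p["world_from_camera"]); d=np.array([(at[0]*640-p["cx"])/f,(at[1]*480-p["cy"])/f,1.])
    return T[:3,3],T[:3,:3]@d
def onz(cam,at,z):
    o,d=ray(cam,at); return o+d*(z-o[2])/d[2]
def proj(cam,P):
    p=camera_params(cam); f=240/np.tan(np.radians(p["fov_y"])/2)
    T=np.array(p["world_from_camera"]); q=(np.asarray(P,float)-T[:3,3])@T[:3,:3]
    return np.array([q[0]/q[2]*f+p["cx"],q[1]/q[2]*f+p["cy"]])
def tri(ats):
    A=np.zeros((3,3));b=np.zeros(3)
    for c,at in ats:
        o,d=ray(c,at); d=d/np.linalg.norm(d); M=np.eye(3)-np.outer(d,d); A+=M;b+=M@o
    return np.linalg.solve(A,b)
def save(cam,name):
    im=capture(cam); cv2.imwrite(f"pics/{name}.png",im[:,:,::-1]); return im
E
cat > a.py <<'E'
from h import *
np.set_printoptions(precision=1,suppress=True)
for c in ("top","side"):
    save(c,c+"0")
    for n in ("meter","meter_slot","meter_stop","cover","cover_lip","cover_edge","rack"):
        r=spot_point(c,n)[:2]
        print(c,n,[(round(x["conf"],2),np.array(x["at"])*[640,480]) for x in r])
    print(camera_params(c))
print(get_state())
E
python3 a.py; python3 -c "
import cv2,numpy as np
a=cv2.imread('pics/top0.png');b=cv2.imread('pics/side0.png');"
```

```text
pics
top meter [(0.92, array([225.6, 271.2]))]
top meter_slot [(0.74, array([250.6, 271.9]))]
top meter_stop [(0.67, array([192.5, 264.2]))]
top cover [(0.67, array([289.1, 221.8])), (0.54, array([287.6, 226.4]))]
top cover_lip [(0.88, array([256.3, 226.5]))]
top cover_edge [(0.91, array([318.1, 215. ]))]
top rack [(0.92, array([287.9, 225.2]))]
{'fov_y': 51.11490981918944, 'cx': 312.150757169802, 'cy': 238.58315174272295, 'world_from_camera': array([[ -0. ,  -1. ,   0.2, 260.4],
       [ -1. ,   0. ,  -0. , 165.5],
       [  0. ,  -0.2,  -1. , 994.2],
       [  0. ,   0. ,   0. ,   1. ]])}
side meter [(0.67, array([332.8, 317.5]))]
side meter_slot [(0.81, array([344.2, 279.7]))]
side meter_stop [(0.69, array([324.8, 316.7])), (0.34, array([292.2, 273.8]))]
side cover [(0.65, array([294.4, 255.2])), (0.61, array([333.6, 316.7]))]
side cover_lip [(0.77, array([293. , 272.7]))]
side cover_edge [(0.96, array([286. , 239.1])), (0.64, array([331.8, 314.6]))]
side rack [(0.97, array([291.5, 271.9]))]
{'fov_y': 50.683949715149524, 'cx': 322.42893071196147, 'cy': 238.19725254645567, 'world_from_camera': array([[ -1. ,  -0.1,   0.1, 299.5],
       [ -0.1,   0.5,  -0.9, 971.3],
       [  0. ,  -0.9,  -0.5, 529.1],
       [  0. ,   0. ,   0. ,   1. ]])}
{'time_s': 0.8, 'qpos': array([ 1.4,  0. ,  0.1,  0. , -1.6, -0.3]), 'joint_vel': array([ 0., -0.,  0.,  0.,  0., -0.]), 'tau': array([ -0. , -36.8,  34.7,   6.9,  -0. ,   0. ]), 'eef_pos': array([268.9, 536.3, 245.3]), 'eef_rot': array([[ 0.9, -0.4, -0. ],
       [-0.4, -0.9, -0. ],
       [ 0. ,  0. , -1. ]]), 'ft_force': array([-0.5,  0.5, -0.5]), 'ft_torque': array([-0.,  0.,  0.]), 'grip_force': 0.0, 'width': 85.14970004732562}
```

```bash
python3 - <<'E'
import cv2
from h import *
a=cv2.imread('pics/top0.png')[150:350,120:387]; cv2.imwrite('pics/top0c.png',cv2.resize(a,(800,600),interpolation=cv2.INTER_CUBIC))
np.set_printoptions(precision=1,suppress=True)
N=lambda x,y:(x/640,y/480)
print("meter slot",tri([("top",N(250.6,271.9)),("side",N(344.2,279.7))]),onz("top",N(250.6,271.9),37))
print("stop",tri([("top",N(192.5,264.2)),("side",N(324.8,316.7))]),onz("top",N(192.5,264.2),42))
print("meter",onz("top",N(225.6,271.2),0),onz("side",N(332.8,317.5),0),tri([("top",N(225.6,271.2)),("side",N(332.8,317.5))]))
print("cover",tri([("top",N(289.1,221.8)),("side",N(294.4,255.2))]))
print("lip",tri([("top",N(256.3,226.5)),("side",N(293,272.7))]))
print("edge",tri([("top",N(318.1,215)),("side",N(286,239.1))]))
print("rack",onz("top",N(287.9,225.2),0),onz("side",N(291.5,271.9),0))
E
```

```text
meter slot [363.5 280.9  39.7] [365.8 281.3  37. ]
stop [379.6 390.3  47.5] [381.1 391.7  42. ]
meter [371.8 335.5   0. ] [373.5 333.2   0. ] [372.4 335.2   1.6]
cover [462.1 207.4  32.6]
lip [452.2 270.9  38.2]
edge [482.7 151.1  30.2]
rack [463.9 211.4   0. ] [465.2 214.7   0. ]
```

View pics/top0c.png

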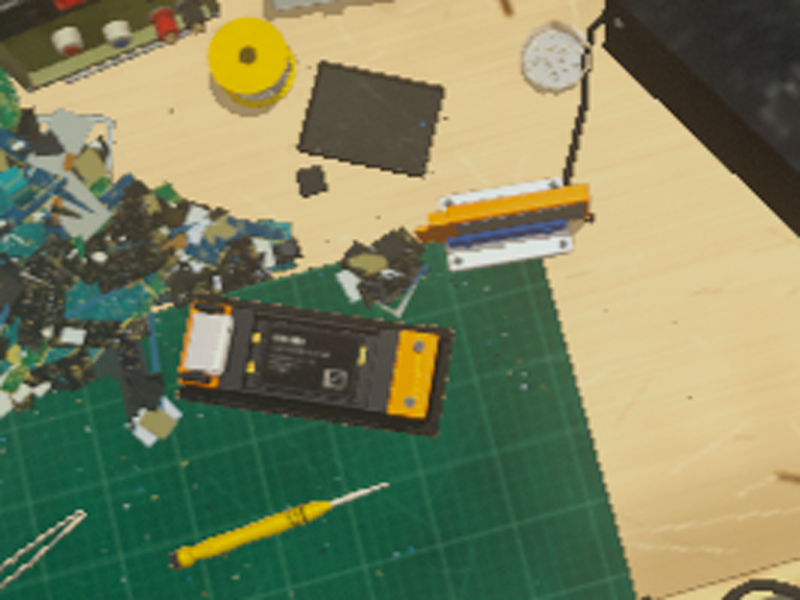

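View pics/side0.png

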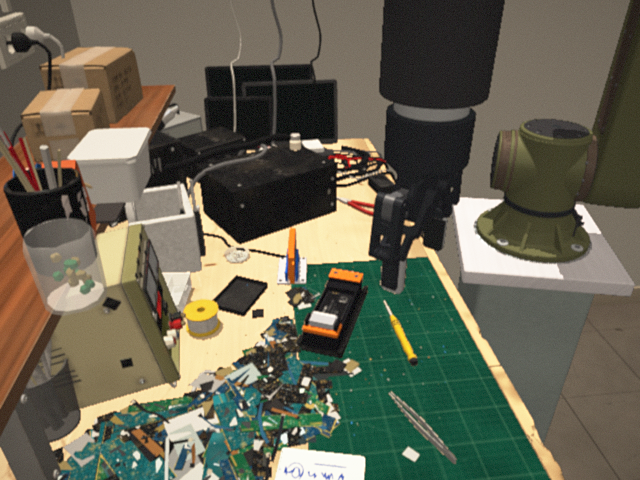

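The top view shows the meter lying with its catch toward +y (crop 210,345) and its ledge toward -y (crop 415,375). The cover stands in the rack at crop (510,215), yawed about 9°. The side view agrees, with the solder reel and yellow driver well clear of both.

```bash
python3 -c "from workcell import *;print(tcp_to_tips() if callable(tcp_to_tips) else tcp_to_tips)"
```

```text
14.0
```

View pics/top1.png

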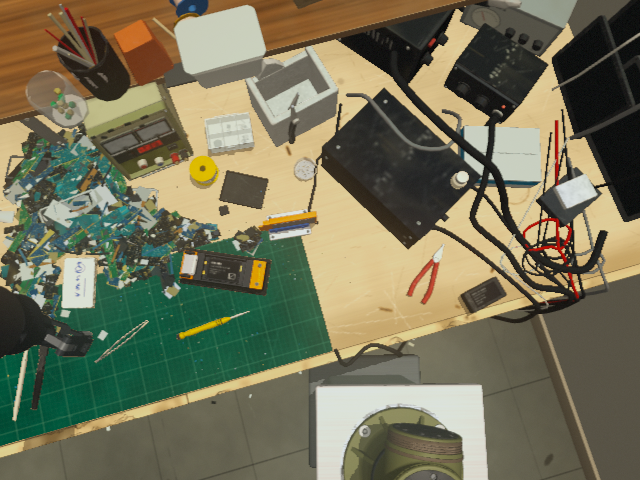

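The full top view shows bare bench at about px (290–350, 240–300), so I can lay the cover there. The cutters at (425,275) are clear of it. Next I move above the rack.

```bash
python3 -m crank '{"angular":[[0,0,-0.096],[0,0,-0.096],[0,0,-0.096],[0,0,-0.096],[0,0,-0.096]],"delta_pos":[[1.95,-3.25,0],[1.95,-3.25,0],[1.95,-3.25,0],[1.95,-3.25,0],[1.95,-3.25,0]],"grip":[8.5,8.5,8.5,8.5,8.5]}' 
python3 -m crank '{"angular":[[0,0,-0.096],[0,0,-0.096],[0,0,-0.096],[0,0,-0.096],[0,0,-0.096]],"delta_pos":[[1.75,-3.25,0],[1.75,-3.25,0],[1.75,-3.25,0],[1.75,-3.25,0],[1.75,-3.25,0]],"grip":[8.5,8.5,8.5,8.5,8.5]}' 
python3 - <<'E'
from h import *
np.set_printoptions(precision=3,suppress=True)
s=get_state();R=s['eef_rot'];print('ty az',np.degrees(np.arctan2(R[1,1],R[0,1])),s['qpos'],s['eef_pos'])
save("wrist","w0")
for n,z in (("cover",34),("cover_lip",34),("cover_edge",34),("rack",0),("meter_slot",37),("meter_stop",42),("meter",0)):
    for r in spot_point("wrist",n)[:1]: print(n,r["conf"],np.array(r["at"])*[640,480],onz("wrist",r["at"],z))
for r in masks_of("wrist","cover")[:1]:
    c=cv2.minAreaRect(np.argwhere(r["mask"])[:,::-1].astype(np.float32))
    print([onz("wrist",(p[0]/640,p[1]/480),62)[:2].round(1).tolist() for p in cv2.boxPoints(c)])
E
```

```text
time_s: 1.47
eef_pos: [366.9, 372.3, 245.5]
eef_rot: [[0.583, -0.813, 0.0], [-0.813, -0.583, 0.0], [-0.0, -0.0, -1.0]]
ft_force: [0.6, 0.3, -0.5]
width: 84.8
grip_force: 0.0
time_s: 1.88
eef_pos: [454.4, 209.7, 245.7]
eef_rot: [[0.141, -0.99, 0.001], [-0.99, -0.141, 0.001], [-0.001, -0.001, -1.0]]
ft_force: [1.0, 0.6, 0.1]
width: 85.2
grip_force: 0.0
ty az -171.88550676977377 [ 0.836 -0.228 -0.164 -0.    -1.633 -0.694] [454.387 209.663 245.663]
cover 0.74 [309.376 193.776] [463.852 201.939  34.   ]
cover_lip 0.78 [309.312 263.712] [454.742 265.199  34.   ]
cover_edge 0.92 [288.    128.592] [486.101 155.878  34.   ]
rack 0.73 [303.808 193.488] [466.581 213.978   0.   ]
meter_slot 0.74 [409.28 292.32] [362.306 280.403  37.   ]
meter_stop 0.96 [369.6   397.296] [377.104 392.28   42.   ]
meter 0.69 [380.096 320.976] [372.6   332.814   0.   ]
[[480.1, 154.4], [467.1, 152.3], [449.7, 262.2], [464.3, 264.6]]
```

View pics/w0.png

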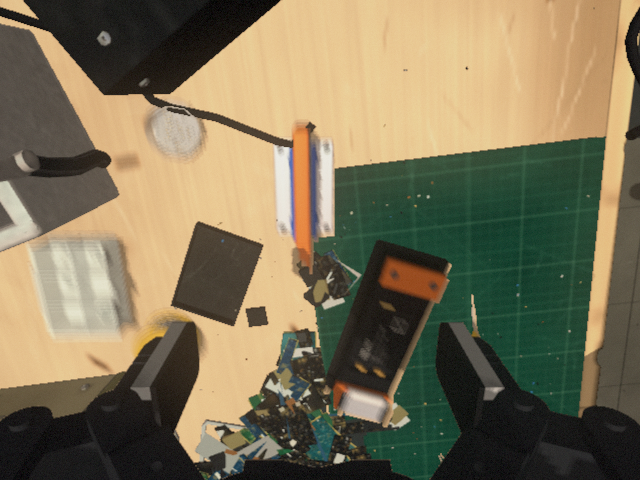

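The wrist view shows the cover at px (303,195) between the jaws' lines, the meter at (380,325), and no obstacle near the rack. I descend.

```bash
python3 -m crank '{"angular":[[0,0,0.015],[0,0,0],[0,0,0],[0,0,0],[0,0,0]],"delta_pos":[[0.5,-0.25,-3.6],[0.5,-0.25,-3.6],[0,0,-3.6],[0,0,-3.6],[0,0,-3.6]],"grip":[8.5,8.5,8.5,8.5,8.5]}' 30
python3 -m crank '{"angular":[[0,0,0],[0,0,0],[0,0,0],[0,0,0],[0,0,0]],"delta_pos":[[0,0,-1.0],[0,0,-0.9],[0,0,0],[0,0,0],[0,0,0]],"grip":[8.5,8.5,4,1,0.5]}' 
python3 -m crank '{"angular":[[0,0,0],[0,0,0],[0,0,0],[0,0,0],[0,0,0]],"delta_pos":[[0,0,0],[0,0,0],[0,0,0],[0,0,0],[0,0,0]],"grip":[0.5,0.5,0.5,0.5,0.5]}'
```

```text
time_s: 2.75
eef_pos: [463.5, 207.0, 63.7]
eef_rot: [[0.162, -0.987, 0.0], [-0.987, -0.162, 0.0], [-0.0, -0.0, -1.0]]
ft_force: [0.6, 0.8, 0.2]
width: 84.8
grip_force: 0.0
time_s: 3.17
eef_pos: [465.1, 207.4, 48.8]
eef_rot: [[0.161, -0.987, 0.003], [-0.987, -0.161, 0.002], [-0.002, -0.003, -1.0]]
ft_force: [0.0, 0.6, 0.9]
width: 51.1
grip_force: 0.0
time_s: 3.58
eef_pos: [464.6, 206.7, 47.1]
eef_rot: [[0.16, -0.987, 0.002], [-0.987, -0.16, 0.001], [-0.001, -0.002, -1.0]]
ft_force: [1.9, 0.7, 2.8]
width: 11.1
grip_force: 36.0
```

```bash
python3 -m crank '{"angular":[[0,0,0],[0,0,0],[0,0,0],[0,0,0],[0,0,0]],"delta_pos":[[0,0,1.5],[0,0,2.0],[0,0,2.5],[-1.5,-1.5,1],[-1.5,-2,0]],"grip":[0.5,0.5,0.5,0.5,0.5]}'
python3 -m crank '{"angular":[[0.019,-0.115,0],[0.019,-0.115,0],[0.019,-0.115,0],[0.019,-0.115,0],[0.019,-0.115,0]],"delta_pos":[[-1.5,-2,-0.5],[-1.5,-2,-1],[-0.2,0,-1.5],[0,0,-1.5],[0,0,-1.5]],"grip":[0.5,0.5,0.5,0.5,0.5]}' 
python3 -m crank '{"angular":[[0,0,0],[0,0,0]],"delta_pos":[[0,0,0],[0,0,0]],"grip":[0.5,0.5]}'
python3 - <<'E'
from h import *
print(get_state()['qpos'].round(2))
im=save("side","s1")
cv2.imwrite("pics/s1c.png",cv2.resize(im[180:330,230:430,::-1],(800,600),interpolation=cv2.INTER_CUBIC))
E
```

```text
time_s: 4.0
eef_pos: [434.6, 172.0, 118.8]
eef_rot: [[0.161, -0.987, 0.002], [-0.987, -0.161, 0.001], [-0.001, -0.003, -1.0]]
ft_force: [0.1, -0.1, 0.0]
width: 11.5
grip_force: 35.5
time_s: 4.42
eef_pos: [433.3, 153.8, 95.7]
eef_rot: [[0.164, -0.863, 0.477], [-0.986, -0.131, 0.103], [-0.026, -0.488, -0.873]]
ft_force: [0.9, 1.4, 7.9]
width: 11.5
grip_force: 35.7
time_s: 4.58
eef_pos: [432.1, 148.0, 83.1]
eef_rot: [[0.159, -0.874, 0.46], [-0.987, -0.14, 0.076], [-0.002, -0.466, -0.885]]
ft_force: [-0.4, -0.1, -1.9]
width: 11.3
grip_force: 35.6
[ 1.04 -0.89 -1.08  0.42 -1.09 -1.03]
```

View pics/s1c.png

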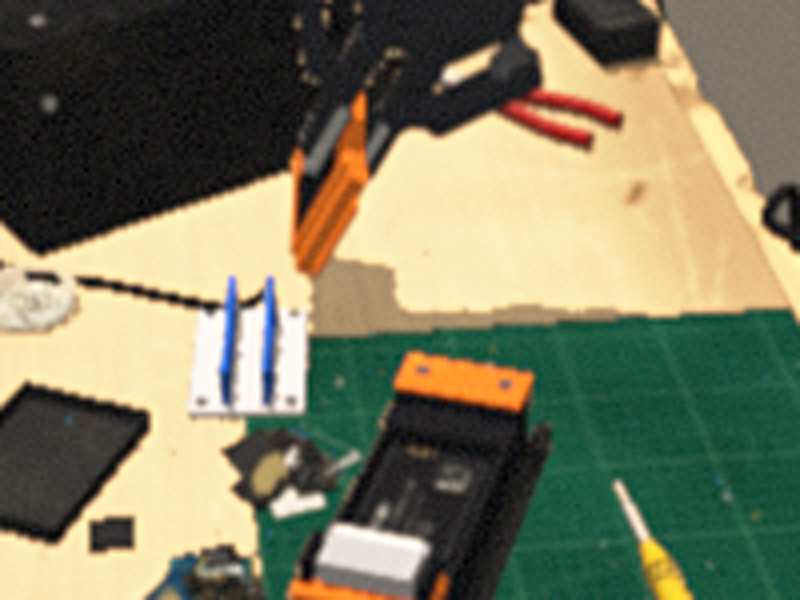

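The cover is held firmly at a 27° tilt over bare bench (crop 330,190), but joint 3 is at its limit. I shift away from the rack (crop 250,360) and lower it.

```bash
python3 -m crank '{"angular":[[0,0,0],[0,0,0],[0,0,0],[0,0,0],[0,0,0]],"delta_pos":[[0.6,-2.2,0],[0.6,-2.4,-1],[0,-1.0,-1.2],[0,0,-1.2],[0,0,-0.6]],"grip":[0.5,0.5,0.5,0.5,0.5]}'
python3 -m crank '{"angular":[[0,0,0],[0,0,0]],"delta_pos":[[0,0,0],[0,0,0]],"grip":[0.5,0.5]}'
```

```text
time_s: 5.05
eef_pos: [457.3, 94.0, 49.5]
eef_rot: [[0.16, -0.883, 0.441], [-0.987, -0.14, 0.077], [-0.006, -0.447, -0.894]]
ft_force: [-11.3, 15.3, 7.3]
width: 11.2
grip_force: 37.4
time_s: 5.22
eef_pos: [456.3, 93.4, 48.3]
eef_rot: [[0.16, -0.885, 0.438], [-0.987, -0.142, 0.074], [-0.003, -0.444, -0.896]]
ft_force: [-3.9, 7.9, -3.2]
width: 11.6
grip_force: 35.7
```

```bash
python3 -m crank '{"angular":[[0,0,0],[0,0,0],[0,0,0]],"delta_pos":[[-0.8,1.5,0],[-0.6,0.5,-0.3],[0,0,0]],"grip":[0.5,0.5,0.5]}'
python3 - <<'E'
from h import *
print(get_state()['qpos'].round(2))
im=save("side","s2")
print([onz("top",(x/640,y/480),0).round() for x,y in ((325,170),(408,245),(350,193))])
cv2.imwrite("pics/s2c.png",cv2.resize(im[170:290,250:410,::-1],(800,600),interpolation=cv2.INTER_CUBIC))
E
```

```text
time_s: 5.47
eef_pos: [448.4, 113.9, 50.2]
eef_rot: [[0.161, -0.887, 0.432], [-0.987, -0.145, 0.071], [-0.0, -0.438, -0.899]]
ft_force: [0.7, -0.3, -0.9]
width: 11.4
grip_force: 35.7
[ 0.9  -0.81 -1.08  0.36 -0.99 -0.9 ]
[array([579., 135.,   0.]), array([421., -30.,   0.]), array([530.,  84.,   0.])]
```

View pics/s2c.png

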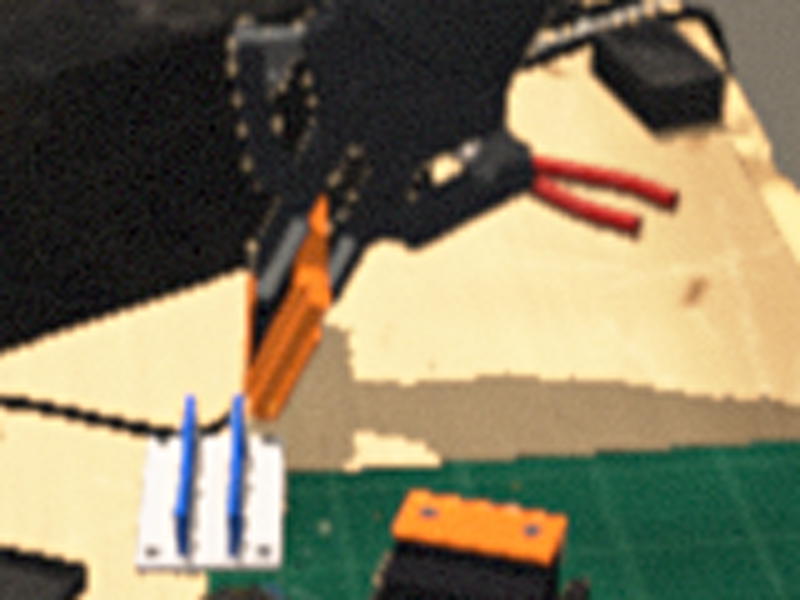

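The cover (crop 290,320) is clear of both the black box and the rack. I reduce the tilt so the arm can come nearer, away from the rack plate at crop (215,500), then lower.

```bash
python3 -m crank '{"angular":[[-0.011,0.065,0],[-0.011,0.065,0],[0,0,0],[0,0,0],[0,0,0]],"delta_pos":[[-0.9,0,0],[-0.9,0,0],[-0.8,0,0],[0,0,-0.6],[0,0,0]],"grip":[0.5,0.5,0.5,0.5,0.5]}'
```

```text
time_s: 5.93
eef_pos: [422.7, 113.3, 44.2]
eef_rot: [[0.16, -0.936, 0.314], [-0.987, -0.151, 0.052], [-0.002, -0.318, -0.948]]
ft_force: [-0.4, -0.4, -1.8]
width: 11.4
grip_force: 35.7
```

```bash
python3 -m crank '{"angular":[[0,0,0],[0,0,0],[0,0,0],[0,0,0],[0,0,0]],"delta_pos":[[0,0,-0.25],[0,0,0],[0,0,0],[0,0,0],[0,0,0]],"grip":[0.5,6.5,6.5,6.5,6.5]}'
python3 -m crank '{"angular":[[0,0,0],[0,0,0],[0,0,0],[0,0,0],[0,0,0]],"delta_pos":[[0.3,0,1],[0.3,0,2],[0.3,0,3],[0,0,3],[0,0,3]],"grip":[6.5,6.5,6.5,8.5,8.5]}'
python3 -m crank '{"angular":[[-0.017,0.105,0],[-0.017,0.105,0],[-0.017,0.105,0],[0,0,0],[0,0,0]],"delta_pos":[[0,0,1],[0,0,1],[0,0,1],[0,0,1],[0,0,0]],"grip":[8.5,8.5,8.5,8.5,8.5]}'
python3 - <<'E'
from h import *
print(get_state()['qpos'].round(2))
save("wrist","w1")
for n in ("cover","cover_lip","cover_edge"):
    for r in spot_point("wrist",n)[:1]: print(n,r["conf"],np.array(r["at"])*[640,480],onz("wrist",r["at"],12 if n[-1]=='e' else 1))
for r in masks_of("wrist","cover")[:1]:
    c=cv2.minAreaRect(np.argwhere(r["mask"])[:,::-1].astype(np.float32))
    print([onz("wrist",(p[0]/640,p[1]/480),8)[:2].round(1).tolist() for p in cv2.boxPoints(c)])
E
```

```text
time_s: 6.35
eef_pos: [423.4, 114.2, 44.1]
eef_rot: [[0.161, -0.935, 0.316], [-0.987, -0.151, 0.054], [-0.003, -0.321, -0.947]]
ft_force: [0.6, -0.5, -0.2]
width: 59.5
grip_force: 0.1
time_s: 6.77
eef_pos: [432.6, 114.0, 166.4]
eef_rot: [[0.161, -0.935, 0.317], [-0.987, -0.151, 0.054], [-0.003, -0.321, -0.947]]
ft_force: [0.7, -0.0, 0.5]
width: 84.9
grip_force: 0.0
time_s: 7.18
eef_pos: [434.2, 114.4, 205.3]
eef_rot: [[0.158, -0.987, 0.007], [-0.987, -0.158, 0.003], [-0.002, -0.008, -1.0]]
ft_force: [-0.9, -0.2, 0.4]
width: 84.7
grip_force: 0.0
[ 0.71 -0.39 -0.36  0.   -1.59 -0.55]
cover 0.92 [361.92  202.176] [399.79331752 107.69723893   1.        ]
cover_lip 0.97 [361.024 273.792] [387.84470143 169.44397803   1.        ]
[[436.2, 61.1], [381.5, 52.1], [356.3, 162.3], [417.3, 172.4]]
```

View pics/w1.png

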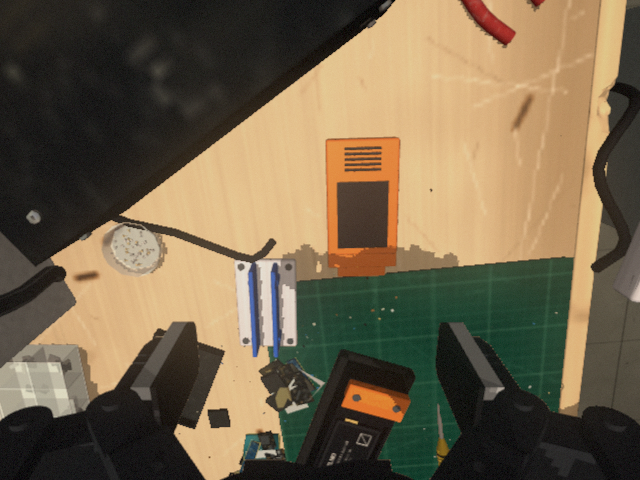

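The cover lies flat, outer face up, at px (363,200) with its lip toward +y (363,270) and already aligned with the tool. Two measurements put its centre near (400,108). I descend with partly closed jaws.

```bash
python3 -m crank '{"angular":[[0,0,0],[0,0,0],[0,0,0],[0,0,0],[0,0,0]],"delta_pos":[[-1.7,-0.3,-3.4],[-1.7,-0.3,-3.4],[0,0,-3.4],[0,0,-3.4],[0,0,-2.4]],"grip":[7,7,7,7,7]}' 40
python3 -m crank '{"angular":[[0,0,0],[0,0,0],[0,0,0],[0,0,0],[0,0,0]],"delta_pos":[[0,0,-1],[0,0,0],[0,0,-0.6],[0,0,-0.4],[0,0,0]],"grip":[6.6,6.6,6.6,6.6,6.6]}'
python3 -c "
from h import *
s=get_state();print(s['eef_pos'],s['ft_force'])
for n in ('cover','cover_lip'):
  save('wrist','w2')
  for r in spot_point('wrist',n)[:1]: print(n,r['conf'],onz('wrist',r['at'],1))
"
```

```text
time_s: 7.85
eef_pos: [396.6, 107.7, 41.2]
eef_rot: [[0.161, -0.987, 0.006], [-0.987, -0.161, 0.005], [-0.004, -0.007, -1.0]]
ft_force: [-0.1, -1.0, -0.8]
width: 69.8
grip_force: 0.0
time_s: 8.27
eef_pos: [398.6, 108.6, 24.5]
eef_rot: [[0.16, -0.987, 0.008], [-0.987, -0.16, 0.005], [-0.004, -0.008, -1.0]]
ft_force: [-0.0, -0.4, 0.4]
width: 66.4
grip_force: 0.0
[398.62056649 108.56660979  24.52665295] [-0.02580581 -0.36266345  0.36429243]
cover 0.95 [402.20879959 109.53664342   1.        ]
cover_lip 0.57 [388.92695848 173.64215801   1.        ]
```

```bash
python3 -m crank '{"angular":[[0,0,0],[0,0,0],[0,0,0],[0,0,0]],"delta_pos":[[0.2,0,-0.4],[0,0,-0.3],[0,0,-0.15],[0,0,0]],"grip":[6.6,6.6,6.6,6.6]}'
python3 -m crank '{"angular":[[0,0,0],[0,0,0],[0,0,0],[0,0,0],[0,0,0]],"delta_pos":[[0,0,0],[0,0,0],[0,0,0],[0,0,0],[0,0,0]],"grip":[5.2,5.2,5.2,5.2,5.2]}'
```

```text
time_s: 8.8
eef_pos: [400.0, 107.9, 14.7]
eef_rot: [[0.159, -0.987, 0.006], [-0.987, -0.159, 0.003], [-0.002, -0.006, -1.0]]
ft_force: [-0.5, 0.0, 0.8]
width: 65.8
grip_force: 0.0
time_s: 9.22
eef_pos: [400.5, 108.3, 15.7]
eef_rot: [[0.16, -0.987, 0.007], [-0.987, -0.16, 0.004], [-0.003, -0.008, -1.0]]
ft_force: [0.6, -1.1, 1.6]
width: 54.5
grip_force: 42.1
```

```bash
python3 -m crank '{"angular":[[0,0,0],[0,0,0.12],[0,0,0.12],[0,0,0.12],[0,0,0.12]],"delta_pos":[[0,0,2],[0,0.5,3],[0,1,3],[0,1,3],[0,1,2.5]],"grip":[5.2,5.2,5.2,5.2,5.2]}'
python3 -m crank '{"angular":[[0,0,0.122],[0,0,0.122],[0,0,0.122],[0,0,0.122],[0,0,0.122]],"delta_pos":[[0,1.5,0],[0,1.5,0],[0,1.5,0],[0,1.5,0],[0,1.5,0]],"grip":[5.2,5.2,5.2,5.2,5.2]}'
python3 -m crank '{"angular":[[0,0,0.122],[0,0,0.122],[0,0,0.122],[0,0,0.122],[0,0,0.122]],"delta_pos":[[0,1.5,0],[0,1.5,0],[0,1.5,0],[0,1.5,0],[0,1.0,0]],"grip":[5.2,5.2,5.2,5.2,5.2]}'
python3 -m crank '{"angular":[[0,0,0.122],[0,0,0.122],[0,0,0.122],[0,0,0.122],[0,0,0.122]],"delta_pos":[[0,1,0],[0,1,0],[0,1,0],[0,0.5,0],[0,0.5,0]],"grip":[5.2,5.2,5.2,5.2,5.2]}'
python3 -m crank '{"angular":[[0,0,0.122],[0,0,0.122],[0,0,0.122],[0,0,0.122],[0,0,0]],"delta_pos":[[-0.5,0,0],[-0.5,0,0],[0,0,0],[0,0,0],[0,0,0]],"grip":[5.2,5.2,5.2,5.2,5.2]}'
cat > m.py <<'E'
from h import *
np.set_printoptions(precision=3,suppress=True)
s=get_state();R=s['eef_rot'];print('ty az',np.degrees(np.arctan2(R[1,1],R[0,1])),s['qpos'],s['eef_pos'])
for c in ("wrist","side","top"):
    save(c,"m_"+c)
    for n,z in (("meter_slot",37),("meter_stop",42),("meter",0),("cover_lip",136),("cover_edge",148)):
        for r in spot_point(c,n)[:1]: print(c,n,round(r["conf"],2),np.array(r["at"])*[640,480],onz(c,r["at"],z))
E
python3 m.py
```

```text
time_s: 9.63
eef_pos: [400.3, 143.6, 152.5]
eef_rot: [[0.602, -0.798, 0.005], [-0.798, -0.602, 0.008], [-0.003, -0.008, -1.0]]
ft_force: [0.1, -0.0, -0.7]
width: 54.6
grip_force: 42.5
time_s: 10.05
eef_pos: [399.9, 218.9, 150.0]
eef_rot: [[0.951, -0.309, -0.001], [-0.309, -0.951, 0.008], [-0.004, -0.007, -1.0]]
ft_force: [1.1, -0.1, -0.3]
width: 54.8
grip_force: 42.5
time_s: 10.47
eef_pos: [399.9, 289.2, 149.7]
eef_rot: [[0.956, 0.292, -0.006], [0.292, -0.956, 0.005], [-0.004, -0.007, -1.0]]
ft_force: [-0.1, 0.3, -1.0]
width: 54.5
grip_force: 42.5
time_s: 10.88
eef_pos: [399.9, 328.6, 149.7]
eef_rot: [[0.617, 0.787, -0.009], [0.787, -0.617, 0.001], [-0.004, -0.008, -1.0]]
ft_force: [-0.5, -0.2, -1.1]
width: 54.6
grip_force: 42.5
time_s: 11.3
eef_pos: [390.0, 328.2, 149.9]
eef_rot: [[0.178, 0.984, -0.008], [0.984, -0.178, -0.002], [-0.004, -0.008, -1.0]]
ft_force: [-0.5, 0.7, -0.3]
width: 54.3
grip_force: 42.5
ty az -10.238265464787936 [ 1.091 -0.188 -0.302 -0.006 -1.462  1.873] [389.987 328.179 149.942]
wrist meter_slot 0.57 [135.168 214.704] [286.803 363.296  37.   ]
wrist meter_stop 0.66 [280.704 143.904] [381.367 388.069  42.   ]
wrist cover_edge 0.89 [311.808 201.6  ] [398.961 378.697 148.   ]
side meter_slot 0.7 [341.376 276.72 ] [367.422 269.427  37.   ]
side meter_stop 0.57 [324.224 317.184] [380.388 385.003  42.   ]
side meter 0.75 [332.48  316.608] [374.288 331.051   0.   ]
side cover_lip 0.86 [334.72  221.184] [381.766 256.833 136.   ]
side cover_edge 0.6 [313.408 253.104] [397.475 375.958 148.   ]
top meter_slot 0.76 [253.568 273.696] [362.329 275.547  37.   ]
top meter_stop 0.58 [194.624 266.208] [377.245 387.537  42.   ]
top meter 0.57 [226.432 274.704] [364.796 333.661   0.   ]
top cover_lip 0.74 [254.272 258.192] [378.596 263.225 136.   ]
top cover_edge 0.32 [252.48  259.584] [374.588 264.879 148.   ]
```

```bash
cat > c.py <<'E'
from h import *
np.set_printoptions(precision=1,suppress=True)
T0=camera_params("wrist")["world_from_camera"]; s=get_state()
E=np.eye(4);E[:3,:3]=s["eef_rot"];E[:3,3]=s["eef_pos"]; X=np.linalg.inv(E)@np.array(T0)
R0=np.array([[0.141,-0.99,0.001],[-0.99,-0.141,0.001],[-0.001,-0.001,-1]]);W=np.eye(4);W[:3,:3]=R0;W[:3,3]=[454.387,209.663,245.663]
import h
cp=h.camera_params
pw=dict(cp("wrist"));pw["world_from_camera"]=W@X
for cam,f,roi in (("top","top0",(175,240,275,300)),("wrist","w0",(320,235,455,440))):
    if cam=="wrist": h.camera_params=lambda c:pw
    im=cv2.imread(f"pics/{f}.png"); x0,y0,x1,y1=roi; c=im[y0:y1,x0:x1].astype(int); B,G,Rr=c[...,0],c[...,1],c[...,2]
    org=((Rr>130)&(Rr-B>90)).astype(np.uint8); wh=((B>150)&(abs(Rr-B)<60)&(Rr>150)).astype(np.uint8)
    for nm,m,z,k in (("ledge",org,43,0),("roller",wh,52,0)):
        n,l,st,ce=cv2.connectedComponentsWithStats(m); o=np.argsort(-st[1:,4])[:3]+1
        for i in o:
            pts=np.argwhere(l==i)[:,::-1].astype(np.float32)+[x0,y0]
            bx=cv2.boxPoints(cv2.minAreaRect(pts.astype(np.float32)))
            print(cam,nm,st[i,4],onz(cam,((ce[i][0]+x0+.5)/640,(ce[i][1]+y0+.5)/480),z),[onz(cam,(p[0]/640,p[1]/480),z)[:2].round(1).tolist() for p in bx])
E
python3 c.py
```

```text
top ledge 355 [359.7 266.7  43. ] [[336.3, 283.9], [389.4, 275.7], [385.1, 251.2], [332.1, 259.6]]
top ledge 41 [383.6 410.8  43. ] [[364.4, 416.6], [409.2, 409.8], [408.1, 404.3], [363.3, 411.1]]
top ledge 13 [355.5 393.9  43. ] [[360.5, 401.3], [360.4, 391.8], [354.7, 391.6], [354.8, 401.1]]
top roller 230 [379.7 394.6  52. ] [[365.1, 409.8], [401.7, 403.8], [396.9, 381.1], [360.4, 387.2]]
top roller 44 [416.2 306.4  52. ] [[423.2, 315.6], [428.2, 307.3], [411.1, 297.0], [406.1, 305.3]]
top roller 19 [337.7 416.7  52. ] [[341.0, 424.7], [344.7, 421.0], [336.2, 412.3], [332.5, 415.9]]
wrist ledge 1259 [362.1 265.5  43. ] [[389.0, 271.7], [387.2, 249.6], [335.9, 258.4], [336.7, 281.0]]
wrist ledge 122 [407.3 388.2  43. ] [[417.0, 402.6], [410.7, 377.1], [400.5, 381.4], [406.6, 407.0]]
wrist ledge 34 [358.4 391.2  43. ] [[364.4, 387.7], [363.0, 385.2], [354.2, 392.7], [355.6, 395.3]]
wrist roller 748 [383.  393.8  52. ] [[400.3, 403.5], [399.3, 378.3], [364.8, 383.5], [365.1, 409.1]]
wrist roller 122 [428.9 291.8  52. ] [[438.7, 290.3], [423.1, 281.8], [419.5, 289.3], [435.2, 297.9]]
wrist roller 66 [344.2 407.7  52. ] [[355.2, 409.8], [341.0, 399.7], [337.2, 406.3], [351.5, 416.5]]
```

```bash
python3 -m crank '{"angular":[[0,0,0.021],[0.112,-0.018,0],[0.112,-0.018,0],[0,0,0],[0,0,0]],"delta_pos":[[-0.8,0.6,-2],[-0.9,0.6,-2],[0,0,-2],[0,0,0],[0,0,0]],"grip":[5.2,5.2,5.2,5.2,5.2]}'
cat > m2.py <<'E'
from h import *
np.set_printoptions(precision=1,suppress=True)
C=np.array([371.6,333.5,0]);u=np.array([.1564,.9877,0]);v=np.array([-.9877,.1564,0]);M=np.c_[u,v,[0,0,1]]
s=get_state();R=np.array(s['eef_rot']);p=np.array(s['eef_pos'])
print('az',np.degrees(np.arctan2(R[1,1],R[0,1])))
xc=np.cross(-R[:,1],-R[:,2]) ; xc=xc if xc@u>0 else -xc
zc=-R[:,2]; o=p-15.7*zc
print('tilt',np.degrees(np.arcsin(xc[2])),'TCP m',M.T@(p-C),'tip',M.T@(o-62.5*xc-C),'top edge',M.T@(o+52*xc+12*zc-C),'roll',np.degrees(np.arcsin(R[2,1])),s['ft_force'],s['width'])
lw=o-62.5*xc+1.5*zc; ew=o+52*xc+12*zc; sw=C-56*u+[0,0,37]
E
cat > m3.py <<'E'
from m2 import *
for c in ("side","top"):
    im=save(c,"n_"+c)
    for n,w in (("cover_lip",lw),("cover_edge",ew),("meter_slot",sw)):
        for r in spot_point(c,n)[:1]: print(c,n,round(r["conf"],2),np.array(r["at"])*[640,480],'pred',proj(c,w))
cv2.imwrite("pics/n_c.png",cv2.resize(cv2.imread("pics/n_side.png")[210:360,250:450],(800,600),interpolation=cv2.INTER_CUBIC))
E
python3 m3.py
```

```text
time_s: 12.62
eef_pos: [372.7, 338.5, 89.1]
eef_rot: [[0.159, 0.987, 0.027], [0.963, -0.161, 0.218], [0.22, -0.009, -0.976]]
ft_force: [-0.0, 0.0, 0.4]
width: 54.9
grip_force: 42.5
az -9.249909622614535
tilt 12.693090721357322 TCP m [ 5.1 -0.3 89.1] tip [-52.4   0.2  60. ] top edge [56.6 -0.6 96.9] roll -0.4897382193598631 [-0.   0.   0.4] 54.93921616481143
side cover_lip 0.79 [340.8 269.2] pred [343.4 268.8]
side cover_edge 0.72 [321.7 290.4] pred [323.5 289.1]
side meter_slot 0.8 [343.7 280.5] pred [343.5 279.9]
top meter_slot 0.85 [251.9 270.1] pred [252.2 273.4]
```

View pics/n_c.png

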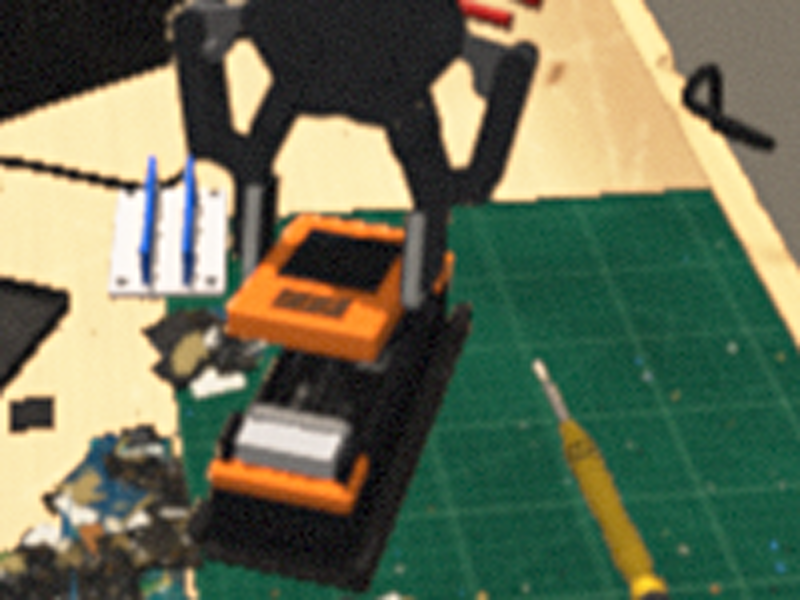

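```bash
cat >> m2.py <<'E'
yc=np.cross(zc,xc)
cv=lambda x,y,z:o+x*xc+y*yc+z*zc
mt=lambda x,y,z:C+M@np.array([x,y,z],float)
E
python3 - <<'E'
from m2 import *
im=cv2.imread("pics/n_side.png")[210:360,250:450]; im=cv2.resize(im,(800,600),interpolation=cv2.INTER_CUBIC)
def L(ps,col):
    q=[tuple(int(round(t)) for t in (proj("side",p)-[250,210]+.5)*4) for p in ps]
    for a,b in zip(q,q[1:]): cv2.line(im,a,b,col,1)
L([cv(52,-28,0),cv(52,28,0),cv(52,28,12),cv(52,-28,12),cv(52,-28,0)],(255,0,0))
L([cv(52,-28,12),cv(-40,-28,12),cv(-40,28,12),cv(52,28,12)],(255,0,0))
for z in (0,16): L([mt(-86,-36,z),mt(86,-36,z),mt(86,36,z),mt(-86,36,z),mt(-86,-36,z)],(255,0,255))
L([mt(-80,-27,43),mt(-56,-27,43),mt(-56,27,43),mt(-80,27,43),mt(-80,-27,43)],(0,255,0))
L([mt(54.3,-17,53.5),mt(54.3,17,53.5)],(0,255,0)); L([mt(80,-27,42),mt(80,27,42)],(0,255,0))
cv2.imwrite("pics/ov.png",im)
E
```

```text
az -9.18481195799208
tilt 12.836387244026628 TCP m [ 7.5 -0.7 90.9] tip [-50.   -0.3  61.7] top edge [59.  -1.  98.9] roll -0.42529026858392227 [-0.6 -0.5 -0.8] 54.463475504288574
```

View pics/ov.png

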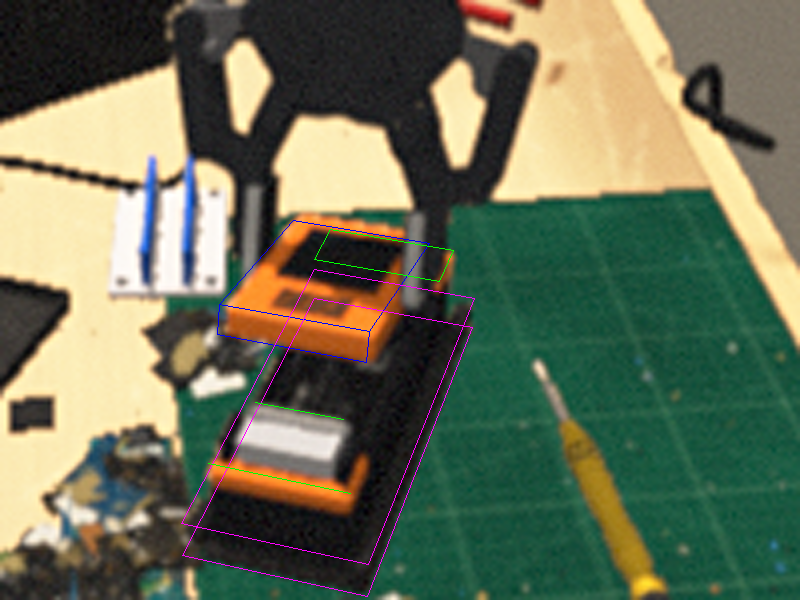

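The overlay shows the meter outline matching well (cradle edge at crop 470,305–372,585), but the held cover sits about 12 crop px right of my prediction. I measure that lateral offset numerically.

```bash
cat > f.py <<'E'
from m2 import *
from scipy.optimize import minimize
import sys
def blob(im,kind,roi):
    x0,y0,x1,y1=roi; c=im[y0:y1,x0:x1].astype(int);r,g,b=c[...,0],c[...,1],c[...,2]
    m=((r>130)&(r-b>90)) if kind=="o" else ((b>140)&(abs(r-b)<60)&(r>150))
    n,l,st,ce=cv2.connectedComponentsWithStats(m.astype(np.uint8)); i=1+np.argmax(st[1:,4]); return ce[i]+[x0+.5,y0+.5],st[i]+[x0,y0,0,0,0]
for c in ("wrist","side","top"):
    im=save(c,"f_"+c)
    q=proj(c,mt(60,0,52)).astype(int)
    k=60 if c=="wrist" else 22
    ce,st=blob(im,"w",(max(0,q[0]-k),max(0,q[1]-k),q[0]+k,q[1]+k))
    print(c,"roller at",ce,st,"-> m",M.T@(onz(c,ce/[640,480],52)-C))
    for r in masks_of(c,"cover")[:1]:
        m=r["mask"]; print(c,"cover conf",r["conf"],m.sum())
        P=[(x,y,z) for x in(-52,52) for y in(-28,28) for z in(0,12)]
        def cost(d):
            q=np.array([proj(c,cv(*p)+M@[d[0],d[1],0]) for p in P],np.float32)
            h=np.zeros((480*4,640*4),np.uint8); cv2.fillConvexPoly(h,(cv2.convexHull(q)*4).round().astype(int),1)
            h=cv2.resize(h,(640,480),interpolation=cv2.INTER_AREA).astype(float) if 0 else h[2::4,2::4]
            # ignore non-orange-able region: pixels occluded by gripper count little
            return (m&(h==0)).sum()+0.3*((~m)&(h>0)).sum()
        best=min((cost((a,b)),a,b) for a in range(-8,9,2) for b in range(-8,9,1))
        print(c,"cover shift (m frame)",best,"unshifted",cost((0,0)))
E
python3 f.py
```

```text
az -9.18481195799208
tilt 12.836387244026628 TCP m [ 7.5 -0.7 90.9] tip [-50.   -0.3  61.7] top edge [59.  -1.  98.9] roll -0.42529026858392227 [-0.6 -0.5 -0.8] 54.463475504288574
wrist roller at [314.8 176.9] [ 273  158   84   38 2998] -> m [67.3 -0.6 52. ]
wrist cover conf 0.64 40397
wrist cover shift (m frame) (np.float64(795.4), -2, -1) unshifted 1843.1
side roller at [322.4 320.3] [310 315  25  10 150] -> m [71.4  2.5 52. ]
side cover conf 0.94 1190
side cover shift (m frame) (np.float64(67.9), 2, 1) unshifted 100.0
top roller at [211.5 258.5] [211 258   1   1   1] -> m [ 22.9 -15.4  52. ]
```

```bash
python3 -m crank '{"angular":[[0,0,0],[0,0,0],[0,0,0],[0,0,0],[0,0,0]],"delta_pos":[[-0.15,0.02,-0.9],[0,0,-0.9],[0,0,-0.5],[0,0,0],[0,0,0]],"grip":[5.2,5.2,5.2,5.2,5.2]}'; python3 m2.py
python3 -m crank '{"angular":[[0,0,0],[0,0,0],[0,0,0]],"delta_pos":[[0,0,-0.15],[0,0,-0.1],[0,0,0]],"grip":[5.2,5.2,5.2]}'; python3 m2.py
```

```text
time_s: 13.73
eef_pos: [371.6, 340.1, 66.7]
eef_rot: [[0.158, 0.987, 0.028], [0.963, -0.16, 0.219], [0.221, -0.008, -0.975]]
ft_force: [-0.6, -0.4, -0.8]
width: 54.6
grip_force: 42.6
az -9.1975990524894
tilt 12.7544370020742 TCP m [ 6.5  1.  66.7] tip [-51.    1.4  37.6] top edge [58.   0.8 74.5] roll -0.45806929698833126 [-0.6 -0.4 -0.8] 54.583067692709605
time_s: 13.98
eef_pos: [371.8, 340.4, 65.0]
eef_rot: [[0.158, 0.987, 0.028], [0.962, -0.16, 0.221], [0.222, -0.008, -0.975]]
ft_force: [0.4, -0.5, -0.3]
width: 54.9
grip_force: 42.6
az -9.20461908773202
tilt 12.836997280855211 TCP m [ 6.9  0.8 65. ] tip [-50.5   1.3  35.8] top edge [58.4  0.6 72.9] roll -0.4363303145394554 [ 0.4 -0.5 -0.3] 54.917981335865136
```

```bash
python3 -m crank '{"angular":[[0,0,0],[0,0,0],[0,0,0]],"delta_pos":[[0,0,-0.1],[0,0,-0.05],[0,0,0]],"grip":[5.2,5.2,5.2]}'; python3 m2.py
python3 -m crank '{"angular":[[0,0,0],[0,0,0],[0,0,0],[0,0,0],[0,0,0]],"delta_pos":[[-0.03,-0.2,0],[-0.03,-0.2,0],[-0.03,-0.2,0],[-0.03,-0.2,0],[0,0,0]],"grip":[5.2,5.2,5.2,5.2,5.2]}'; python3 m2.py
```

```text
time_s: 14.23
eef_pos: [371.8, 340.4, 63.4]
eef_rot: [[0.158, 0.987, 0.028], [0.962, -0.16, 0.22], [0.222, -0.008, -0.975]]
ft_force: [0.0, -0.2, -0.3]
width: 54.4
grip_force: 42.6
az -9.200424764424586
tilt 12.828443913178473 TCP m [ 6.9  0.9 63.4] tip [-50.6   1.3  34.2] top edge [58.4  0.7 71.3] roll -0.44148362432365407 [ 0.  -0.2 -0.3] 54.35087944795825
time_s: 14.65
eef_pos: [370.4, 332.1, 63.3]
eef_rot: [[0.158, 0.987, 0.028], [0.962, -0.16, 0.221], [0.222, -0.008, -0.975]]
ft_force: [0.3, 1.0, -2.3]
width: 54.7
grip_force: 42.5
az -9.21055287892458
tilt 12.83600258463575 TCP m [-1.5  0.9 63.3] tip [-59.    1.4  34.1] top edge [50.   0.7 71.2] roll -0.4549222200318041 [ 0.3  1.  -2.3] 54.654557108875785
```

```bash
python3 -m crank '{"angular":[[0,0,0],[0,0,0],[0,0,0],[0,0,0]],"delta_pos":[[-0.02,-0.15,-0.03],[-0.02,-0.15,0],[0,0,0],[0,0,0]],"grip":[5.2,5.2,5.2,5.2]}'; python3 m2.py
python3 -m crank '{"angular":[[0,0,0],[0,0,0],[0,0,0],[0,0,0]],"delta_pos":[[-0.02,-0.1,0],[-0.02,-0.1,0],[0,0,0],[0,0,0]],"grip":[5.2,5.2,5.2,5.2]}'; python3 m2.py
```

```text
time_s: 14.98
eef_pos: [370.4, 331.0, 64.0]
eef_rot: [[0.157, 0.987, 0.029], [0.961, -0.16, 0.224], [0.226, -0.007, -0.974]]
ft_force: [0.4, 6.7, -2.5]
width: 54.5
grip_force: 42.8
az -9.190677624470473
tilt 13.071619209368222 TCP m [-2.6  0.8 64. ] tip [-60.    1.2  34.5] top edge [48.9  0.6 72.1] roll -0.4161240783903395 [ 0.4  6.7 -2.5] 54.50589585136493
time_s: 15.32
eef_pos: [370.2, 330.6, 64.8]
eef_rot: [[0.157, 0.987, 0.03], [0.961, -0.159, 0.228], [0.23, -0.007, -0.973]]
ft_force: [1.5, 11.4, -3.4]
width: 54.5
grip_force: 43.1
az -9.17293222877537
tilt 13.292144429709799 TCP m [-3.1  0.9 64.8] tip [-60.3   1.3  35.2] top edge [48.4  0.7 73.2] roll -0.376280662419582 [ 1.5 11.4 -3.4] 54.49407306043715
```

```bash
sed -i 's/C=np.array(\[371.6,333.5,0\])/C=np.array([372.1,336.5,0])/' m2.py
python3 -m crank '{"angular":[[0,0,0],[0,0,0],[0,0,0]],"delta_pos":[[0.03,0.2,-0.05],[0,0,0],[0,0,0]],"grip":[5.2,5.2,5.2]}'; python3 m2.py
python3 -m crank '{"angular":[[-0.02,0.003,0],[-0.02,0.003,0],[0,0,0],[0,0,0]],"delta_pos":[[0.01,0.06,-0.12],[0.01,0.06,-0.12],[0,0,0],[0,0,0]],"grip":[5.2,5.2,5.2,5.2]}'; python3 m2.py
```

```text
time_s: 15.57
eef_pos: [370.3, 331.1, 63.6]
eef_rot: [[0.157, 0.987, 0.029], [0.961, -0.16, 0.224], [0.226, -0.007, -0.974]]
ft_force: [-0.4, 6.4, -2.4]
width: 54.9
grip_force: 43.5
az -9.182180745649662
tilt 13.066091501813016 TCP m [-5.6  0.9 63.6] tip [-62.9   1.3  34.2] top edge [45.9  0.7 71.7] roll -0.4015556968221601 [-0.4  6.4 -2.4] 54.87830513128797
time_s: 15.9
eef_pos: [370.6, 332.2, 61.0]
eef_rot: [[0.158, 0.987, 0.023], [0.97, -0.16, 0.184], [0.185, -0.006, -0.983]]
ft_force: [0.6, 5.9, -1.2]
width: 54.5
grip_force: 43.5
az -9.191105296563185
tilt 10.669819503356104 TCP m [-4.5  0.8 61. ] tip [-63.    1.2  34. ] top edge [47.3  0.6 67. ] roll -0.36733807493250437 [ 0.6  5.9 -1.2] 54.54808763786987
```

```bash
python3 -m crank '{"angular":[[-0.02,0.003,0],[-0.01,0.0015,0],[0,0,0],[0,0,0]],"delta_pos":[[0.01,0.06,-0.12],[0,0.03,-0.06],[0,0.05,0],[0,0,0]],"grip":[5.2,5.2,5.2,5.2]}'; python3 m2.py
```

```text
time_s: 16.23
eef_pos: [370.7, 332.9, 58.9]
eef_rot: [[0.159, 0.987, 0.019], [0.975, -0.16, 0.152], [0.153, -0.006, -0.988]]
ft_force: [1.9, 5.1, -0.7]
width: 54.8
grip_force: 43.6
az -9.210434012605386
tilt 8.82890092775747 TCP m [-3.7  0.8 58.9] tip [-63.1   1.2  33.8] top edge [48.2  0.6 63.2] roll -0.3437783582618111 [ 1.9  5.1 -0.7] 54.76957579330671
```

```bash
python3 -m crank '{"angular":[[-0.01,0.0015,0],[0,0,0],[0,0,0],[0,0,0]],"delta_pos":[[0,0.03,-0.06],[0,0.08,0],[0,0,0],[0,0,0]],"grip":[5.2,5.2,5.2,5.2]}'; python3 m2.py
python3 -m crank '{"angular":[[0,0,0],[0,0,0],[0,0,0],[0,0,0],[0,0,0]],"delta_pos":[[0,0,0],[0,0,0],[0,0,0],[0,0,0],[0,0,0]],"grip":[6.8,6.8,6.8,6.8,6.8]}'; python3 m2.py
```

```text
time_s: 16.57
eef_pos: [370.7, 333.2, 58.4]
eef_rot: [[0.16, 0.987, 0.017], [0.977, -0.16, 0.142], [0.143, -0.006, -0.99]]
ft_force: [1.3, 2.3, 1.0]
width: 54.7
grip_force: 44.0
az -9.232897805018913
tilt 8.212975308703744 TCP m [-3.5  0.8 58.4] tip [-63.1   1.2  33.9] top edge [48.5  0.6 62.1] roll -0.33714306808623457 [1.3 2.3 1. ] 54.72550122861346
time_s: 16.98
eef_pos: [370.3, 332.7, 57.5]
eef_rot: [[0.16, 0.987, 0.016], [0.977, -0.161, 0.141], [0.142, -0.007, -0.99]]
ft_force: [1.0, 1.6, 0.5]
width: 68.1
grip_force: 0.0
az -9.24260747211565
tilt 8.14216424172796 TCP m [-4.   1.2 57.5] tip [-63.7   1.6  33.1] top edge [48.   1.  61.2] roll -0.3983701926423115 [1.  1.6 0.5] 68.0832073265092
```

```bash
python3 -m crank '{"angular":[[0,0,0],[0,0,0],[0,0,0],[-0.07,0.011,0],[-0.07,0.011,0]],"delta_pos":[[0,-0.14,1],[0,-0.28,2],[0,-0.28,2],[0.1,0.6,2],[0.2,1.2,2]],"grip":[6.8,6.8,6.8,4,1]}'
python3 -m crank '{"angular":[[0,0,0],[0,0,0],[0,0,0],[0,0,0]],"delta_pos":[[0.2,1.2,0],[0.2,1.2,0],[0,0,0],[0,0,0]],"grip":[0,0,0,0]}'
python3 - <<'E'
from m2 import *
a=save("wrist","p_w"); b=save("side","p_s")
for n in ("cover_lip","cover_edge"):
    for r in spot_point("side",n)[:1]: print(n,r["conf"],np.array(r["at"])*[640,480],"9deg pred edge",proj("side",mt(48.2,0.8,63)))
b=cv2.resize(b[230:350,270:390],(480,480),interpolation=cv2.INTER_CUBIC); a=cv2.resize(a,(320,240))
o=np.zeros((480,800,3),np.uint8);o[:,:480]=b;o[:240,480:]=a;cv2.imwrite("pics/p.png",o[:,:,::-1])
E
```

```text
time_s: 17.4
eef_pos: [373.8, 343.0, 151.1]
eef_rot: [[0.163, 0.987, -0.004], [0.987, -0.163, 0.002], [0.001, -0.004, -1.0]]
ft_force: [0.8, 0.3, 0.6]
width: 45.2
grip_force: 0.0
time_s: 17.73
eef_pos: [377.3, 368.1, 148.0]
eef_rot: [[0.161, 0.987, -0.006], [0.987, -0.161, 0.001], [0.001, -0.006, -1.0]]
ft_force: [-0.6, 0.3, 0.1]
width: 0.1
grip_force: 0.0
az -9.26367164619696
tilt 0.029423923776559304 TCP m [ 32.   -0.2 148. ] tip [-30.5   0.2 132.3] top edge [ 84.   -0.4 144.3] roll -0.3421476661215849 [-0.6  0.3  0.1] 0.14811033317830768
cover_lip 0.64 [342.7 278. ] 9deg pred edge [325.4 305.8]
cover_edge 0.73 [326.5 307.1] 9deg pred edge [325.4 305.8]
```

View pics/p.png

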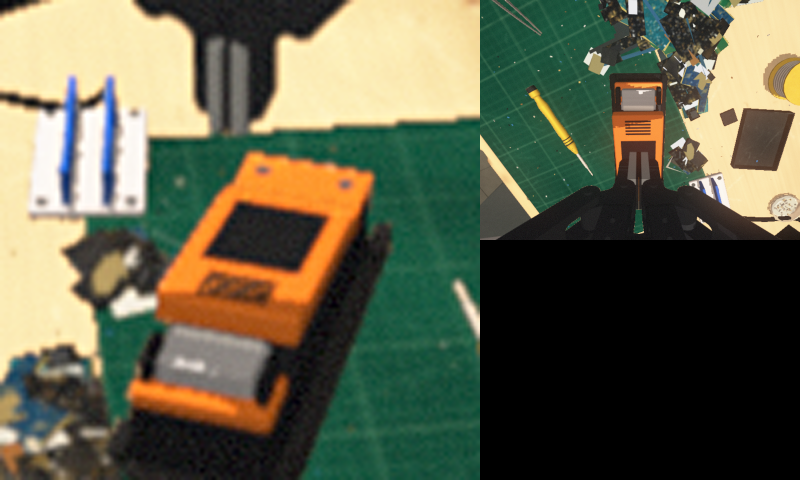

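The cover is hooked under the ledge (crop 310,165), aligned, with its free end resting on the roller (crop 215,345). The fingers are shut, so I press near the free end.

```bash
python3 -m crank '{"angular":[[0,0,0],[0,0,0],[0,0,0],[0,0,0]],"delta_pos":[[0,0.25,-3],[0,0,-2.8],[0,0,-0.6],[0,0,0]],"grip":[0,0,0,0]}'
python3 -m crank '{"angular":[[0,0,0],[0,0,0],[0,0,0],[0,0,0],[0,0,0]],"delta_pos":[[0,0,-0.4],[0,0,-0.4],[0,0,-0.2],[0,0,0],[0,0,0]],"grip":[0,0,0,0,0]}'; python3 m2.py
```

```text
time_s: 18.27
eef_pos: [376.7, 369.0, 81.9]
eef_rot: [[0.162, 0.987, -0.008], [0.987, -0.162, -0.002], [-0.003, -0.007, -1.0]]
ft_force: [0.3, -0.1, 0.5]
width: 0.2
grip_force: 0.0
time_s: 18.68
eef_pos: [377.8, 371.1, 74.9]
eef_rot: [[0.161, 0.987, -0.005], [0.987, -0.161, 0.004], [0.003, -0.005, -1.0]]
ft_force: [-0.1, 1.6, 1.3]
width: -0.0
grip_force: 0.7
az -9.277273845672157
tilt 0.15986389823510283 TCP m [35.  -0.2 74.9] tip [-27.4   0.2  59. ] top edge [87.  -0.4 71.3] roll -0.2883178137791872 [-0.1  1.6  1.3] -0.004640170705007483
```

Contact is at the expected height. I press on in small steps.

```bash
python3 -m crank '{"angular":[[0,0,0],[0,0,0],[0,0,0],[0,0,0]],"delta_pos":[[0,0,-0.3],[0,0,-0.3],[0,0,0],[0,0,0]],"grip":[0,0,0,0]}'
python3 -m crank '{"angular":[[0,0,0],[0,0,0],[0,0,0],[0,0,0]],"delta_pos":[[0,0,-0.3],[0,0,-0.3],[0,0,0],[0,0,0]],"grip":[0,0,0,0]}'; python3 m2.py
```

```text
time_s: 19.02
eef_pos: [377.1, 370.3, 67.2]
eef_rot: [[0.161, 0.987, -0.006], [0.987, -0.161, 0.001], [0.0, -0.006, -1.0]]
ft_force: [0.2, -1.0, -0.2]
width: -0.2
grip_force: 0.0
time_s: 19.35
eef_pos: [377.2, 370.3, 61.4]
eef_rot: [[0.161, 0.987, -0.006], [0.987, -0.161, 0.001], [0.0, -0.006, -1.0]]
ft_force: [-0.5, -0.7, -0.4]
width: 0.1
grip_force: 0.0
az -9.28909145614058
tilt 0.02120703310644539 TCP m [34.2  0.2 61.4] tip [-28.3   0.6  45.6] top edge [86.2 -0.  57.7] roll -0.35843408545245015 [-0.5 -0.7 -0.4] 0.09258161969772087
```

```bash
python3 -m crank '{"angular":[[0,0,0],[0,0,0],[0,0,0],[0,0,0]],"delta_pos":[[0,0,-0.2],[0,0,-0.2],[0,0,0],[0,0,0]],"grip":[0,0,0,0]}'
python3 -m crank '{"angular":[[0,0,0],[0,0,0],[0,0,0],[0,0,0]],"delta_pos":[[0,0,-0.2],[0,0,-0.2],[0,0,0],[0,0,0]],"grip":[0,0,0,0]}'
```

```text
time_s: 19.68
eef_pos: [377.6, 370.7, 60.1]
eef_rot: [[0.161, 0.987, -0.004], [0.987, -0.161, 0.002], [0.002, -0.005, -1.0]]
ft_force: [-5.5, -4.3, 11.0]
width: 0.0
grip_force: 6.1
time_s: 20.02
eef_pos: [377.8, 370.8, 60.0]
eef_rot: [[0.16, 0.987, -0.003], [0.987, -0.16, 0.003], [0.002, -0.004, -1.0]]
ft_force: [-16.5, -11.5, 33.0]
width: -0.0
grip_force: 16.6
```

The cover bottoms out solidly with its top at z 46, which is the home height. I retreat and check.

```bash
python3 -m crank '{"angular":[[0,0,0],[0,0,0],[0,0,0],[0,0,0],[0,0,0]],"delta_pos":[[0,0,1],[0,0,3],[0,0,3],[0,0,3],[0,0,3]],"grip":[0,0,0,0,0]}'
python3 -m crank '{"angular":[[0,0,0],[0,0,0],[0,0,0],[0,0,0],[0,0,0]],"delta_pos":[[1,-3,1],[1,-3,1],[1,-3,0],[1,-3,0],[0,0,0]],"grip":[0,0,0,0,0]}'
python3 - <<'E'
from m2 import *
for c in ("side","top"):
    save(c,"z_"+c)
    for n,home,op in (("cover_edge",(51,0.8,46),(48.2,.8,63)),("cover",(-1,.8,34),None)):
        for r in spot_point(c,n)[:1]: print(c,n,round(r["conf"],2),np.array(r["at"])*[640,480],"home",proj(c,mt(*home)),"open",op and proj(c,mt(*op)))
# roller strip brightness/edge: orange pixel rows along centreline in side view before/after
for f in ("p_s","z_side"):
    im=cv2.imread(f"pics/{f}.png").astype(int); m=(im[...,2]>130)&(im[...,2]-im[...,0]>90); m=m[255:340,300:370]
    n,l,st,ce=cv2.connectedComponentsWithStats(m.astype(np.uint8)); print(f,[(s+[300,255,0,0,0]).tolist() for s in st[1:] if s[4]>60])
E
```

```text
time_s: 20.43
eef_pos: [377.3, 370.4, 185.2]
eef_rot: [[0.161, 0.987, -0.006], [0.987, -0.161, 0.002], [0.001, -0.006, -1.0]]
ft_force: [0.2, 1.3, 0.7]
width: -0.0
grip_force: 0.0
time_s: 20.85
eef_pos: [418.5, 247.2, 204.7]
eef_rot: [[0.164, 0.986, -0.004], [0.986, -0.164, 0.003], [0.002, -0.005, -1.0]]
ft_force: [0.8, 0.6, -0.0]
width: 0.1
grip_force: 0.0
az -9.462421347250555
tilt 0.10793553689436589 TCP m [-81.  -59.8 204.7] tip [-143.4  -59.3  188.9] top edge [-29.  -60.2 201.1] roll -0.26913163900678067 [ 0.8  0.6 -0. ] 0.055600521450377055
side cover_edge 0.68 [326.3 314.9] home [324.8 316. ] open [325.4 305.8]
top cover_edge 0.52 [429.8 270.6] home [194.5 264.9] open [193.8 264. ]
top cover 0.71 [224.4 266.7] home [222.5 269.6] open None
p_s [[309, 268, 54, 48, 1218], [302, 324, 39, 14, 253]]
z_side [[302, 268, 61, 70, 1373]]
```

```bash
python3 -c "from workcell import *;print(job_done())"
```

```text
the job is handed in; nothing more can be done
None
```

The battery cover is on the meter: I hooked its lip under the ledge, swung it down and pressed it past the roller catch. After I let go, the side camera showed its free end at the home position, and I handed the job in at about 21 s.

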